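# Load two plaster cartons into a spring-loaded dispenser

## Task

Load the spring-loaded dispenser with both plaster cartons. First slide the carton that waits on the loading deck along it over the dispenser's mouth and press it straight down until both side catches snap shut over it; then put the carton from the table on the deck, slide it over the mouth and press it down on top of the first in the same way, so that both end up lying flat in the well below the closed catches. Leave the tape roll, the timer and the gel bottle where they stand.

Things in the scene. Friction and masses are not known exactly. Their poses are not given: they have to be found in the camera images.
- dispenser: Fixed white metal dispenser with aluminium base and deck, 232 mm long (its y), 86 mm wide (its x). Origin: on the table under the centre of the rectangular well, which is inside 57 mm (x) by 98 mm (y). z up. Deck level is 125 mm above the table. The loading deck lies on the well's -y side, level with its mouth; cartons are slid along it in +y.
- mouth (a point): Centre of the well's mouth, at deck level, axes as the dispenser's. Guide walls at both x sides (57 mm apart inside, y = -52 to 52 mm) and a back stop at y = +49 mm rise 22 mm above deck level; the side to the deck is open. A carton is over the mouth when it touches the back stop.
- deck (a point): Middle of the flat loading deck's top, at y = -110 mm from the well's centre, 125 mm above the table. The deck spans y = -171 to -49 mm of the dispenser, with side rails 9 mm high, 70 mm apart inside up to y = -89 mm, then narrowing like a funnel to the mouth.
- catch_level (a point): Point on the well's centre line at the height of the catches' flat undersides, 19 mm below deck level (106 mm above the table). A carton must be pushed until its top is below this level; then both catches snap out over it.
- platform (a joint): Travel of the sprung platform in the well, m: 0 at rest, its 34 x 86 mm top 1 mm below deck level; grows as it is pushed down, at most 0.108. Spring 3 N at rest plus 55 N/m; a damper slows it (25 N per m/s). It reads about 0.054 with one caught carton and 0.090 with two.
- catch_l (a joint): Sprung catch in the wall on the -x side, m: 0 = out (closed, nose 20.5 mm from the centre line), 0.0085 = pushed back flush with the wall. A carton pressed down pushes aside its bevelled top (1.8 to 3.3 N spring); then it snaps back to 0 over the carton and its flat underside holds the carton down. Nose 60 mm long.
- catch_r (a joint): The same catch in the wall on the +x side; the two move independently.
- carton_a: Closed plaster carton lying flat, 52 mm wide (its x), 91 mm long (its y), 36 mm high (z up), about 0.1 kg, starting on the loading deck, long side along the deck within about 0.08 rad. Origin: centre of its underside. Rigid.
- carton_b: An identical plaster carton lying flat on the open table to the right of the dispenser; same size, origin and axes. Grasp it across its 52 mm. The two cartons look the same; they are told apart by where they start.
- tape_roll: Bystander: roll of tape lying flat, 58 mm across, 26 mm high, on the table between the carton on the table and the dispenser. Origin: centre of its underside.
- timer_2: Bystander: small wedge timer, 38 x 72 x 52 mm, to the left of the dispenser. Origin: centre of its underside.
- gel_bottle_2: Bystander: pump bottle of hand gel, 64 x 73 x 196 mm, at the back right. Origin: centre of its underside.

How it is judged:
On the way, in this order (a step that is already met when the one before it is completed fails the run):
1. the deck's carton has been slid over the mouth, still above the catches, while the other is not yet in the dispenser (horizontal distance between carton_a and mouth below 0.012 m and z of carton_a in the frame of mouth above -0.015 m and horizontal distance between carton_b and mouth above 0.06 m), for 0.1 s.
2. the deck's carton lies below the closed catches, let go (z of carton_a in the frame of catch_level below -0.033 m and horizontal distance between carton_a and mouth below 0.012 m and value of joint each of catch_l, catch_r below 0.003 m and contact force between each of the arm, the fingers and carton_a below 0.2 N), for 0.2 s.
3. the table's carton lies on the loading deck (z of carton_b in the frame of deck between -0.008 and 0.008 m and horizontal distance between carton_b and deck below 0.045 m and z of carton_a in the frame of catch_level below -0.033 m), for 0.1 s.
4. the table's carton is over the mouth, on top of the first (horizontal distance between carton_b and mouth below 0.012 m and z of carton_b in the frame of mouth above -0.022 m and z of carton_a in the frame of catch_level below -0.033 m), for 0.1 s.
At the end, for the whole second after the job is handed in: Both cartons lie flat (within 0.1 rad) and at rest in the well, within 12 mm of its centre line, the deck's carton lowest, their undersides at least 68 and 33 mm below catch level, and both catches are back out to within 3 mm (z of carton_a in the frame of catch_level below -0.068 m and z of carton_b in the frame of catch_level below -0.033 m and horizontal distance between each of carton_a, carton_b and mouth below 0.012 m and angle between each of carton_a, carton_b's own z axis and vertical below 0.1 rad and value of joint each of catch_l, catch_r below 0.003 m and linear speed of each of carton_a, carton_b below 0.02 m/s); the robot touches nothing.
It fails at once if the tape roll, timer or gel bottle is moved more than 30 mm (distance of any of tape_roll, timer_2, gel_bottle_2 from where it was at the start of the episode above 0.03 m).
It also fails if it takes over 72 s, if anything falls off the work surface, if the arm or the gripper's body presses on something with over 40 N, if the wrist force passes 120 N, or if a joint passes its speed limit or range.

## Robot

A 6-joint arm with a two-finger parallel gripper is mounted at the origin on the work surface; the furniture and walls round the work are solid. World frame = base frame: x ahead of the robot, y to its left, z up, the work surface at z = 0. Lengths are in m, angles in rad, forces in N, time in s.
With the tool pointing down it reaches from about 0.375 to 0.9 m from the base axis. Payload 3.1 kg.
Tool frame: the origin (TCP) lies midway between the tips of the shut fingers; the grasp point (between the pads) lies 19 mm behind it (tcp_to_grasp is the distance from the TCP to the grasp point, in m); z points along the fingers, y is the line along which they close (so a half turn about z gives the same grasp; the last joint's range is limited). The gripper opens to 85 mm and grips with 20 to 120 N. Pads are 22 mm wide; open, the fingers measure 114 mm over their backs; the gripper's body (76 mm by 85 mm) begins 54 mm behind the grasp point. The pads swing forward as they close: fully open they stand 13 mm farther back than shut.
Start: joints at [0.976, 0.527, 1.433, -0, 1.181, -0.178], TCP at [0.253, 0.571, 0.231] pointing down, gripper open.
Joint ranges: [-3.08, 3.08], [-0.75, 2.2], [0.22, 2.44], [-1.43, 4.57], [0, 2.65], [-2.85, 2.85]. Speed limits (rad/s): [2.79, 2.79, 3.14, 3.14, 3.14, 3.14].

## Interface

Orientations are given as a rotation vector (axis times angle).
In Python, from cell import * gives the robot as it stands.
- The arm moves only by the shell command python3 -m crank 'ROWS'. ROWS is JSON, a list of rows, each a list of 7 numbers: the closure in counts, from 0 (fully open) to 255 (shut), then the shift along the tool's x, y, z in mm, then the turn, a rotation vector about the tool's x, y, z in rad. A call has 1 to 10 rows; each row shifts and turns the commanded pose from where the row before left it, along the tool's axes as they then stand; what a row does not reach is not made up. A row lasts 1/10 s, in which the tool goes at most 50 mm and 8.59 degrees, less where a joint would pass 70% of its speed; a pose out of reach is approached as far as the arm can. A call with a gripper value outside its range is refused whole. The fingers move at their own pace and stop on an object; the grip force is fixed at half the most. Time passes only in rows, so rows that do not move let the fingers close. It gives the time, the measured TCP pose, the force, the opening and the grip force at its end, in the units of the state.
- observe(): the state, without advancing time (a new reading comes with each control period).
- grab_frame(name): name is "scene" or "side" or "wrist"; returns the picture (420x560x3 uint8, red, green, blue); there is no depth.
- camera_params(name): a dict with "mtx" (3x3 intrinsics, pixels), "T" (4x4, takes a point from camera to world coordinates); the wrist camera has in their place "T_tool_cam" (4x4, takes a point from camera to tool coordinates, whose origin is the TCP and whose axes are the flange's). Camera axes: x right, y down, z forward; pixel columns grow to the right and rows downward; lengths in m; the calibration is good to about 2 mm. The wrist camera is an equidistant fisheye: a pixel r from the principal point sees the ray r / f radians off the axis. A picture is of the moment at which its call begins: read the wrist's pose just before it. camera_params takes no time and is no camera call.
- finish_job(): hands the job in; it is judged then, once.
The state is a dict: "clock": time; "joints": joint angles; "qvel": joint speeds; "joint_torque": joint torques, N m; "eef_pos": TCP position; "tool_rot": TCP orientation; "ft_force": force on the tool from outside, world axes, zero at the start; "torque": the same for the moment, N m; "width": finger opening in m; "grip_force": force on a finger pad.
Only numpy, scipy, OpenCV 4.12 (cv2) and the standard library are available. Lean on these libraries where they do the work, as an engineer would, in place of code of your own. Each camera call takes 0.05 s, during which the arm holds its last target. There are 200 camera calls.

## Working session

There is one attempt and no reset: what is moved stays moved. The work goes in short steps, Python scripts to look and compute and a shell command to move; the robot and the scene stay as the last step left them, time stands still between calls to the robot, and variables do not carry over. Pictures are saved under pics/ and viewed, at most 10 in all, crops included, and the job is handed in when it is done.

```bash
ls; mkdir -p pics; python3 - <<'E'
from cell import *
import cv2,numpy as np
print(observe())
for n in ("scene","side","wrist"):
    p=camera_params(n); print(n,p)
    cv2.imwrite(f"pics/{n}0.png",cv2.cvtColor(grab_frame(n),cv2.COLOR_RGB2BGR))
E
```

```text
pics
{'clock': 0.0, 'joints': array([ 9.75476515e-01,  5.28504556e-01,  1.43393725e+00, -1.42463185e-05,
        1.18139365e+00, -1.78465714e-01]), 'qvel': array([ 0.00067912, -0.00066255,  0.0008583 , -0.00157799, -0.00165698,
        0.00109636]), 'joint_torque': array([ 3.71782862e-04, -4.42353666e+01, -1.78027278e+01, -1.79952531e-04,
        8.49402597e-03, -2.55330477e-06]), 'eef_pos': array([0.25259162, 0.57087956, 0.23029892]), 'tool_rot': array([-0.64988101, -3.07278516,  0.00326954]), 'ft_force': array([-0.49557687,  1.03439683, -0.50311231]), 'torque': array([ 0.01666922, -0.03155852, -0.02435932]), 'grip_force': 0.0, 'width': 0.08539346377186734}
scene {'mtx': array([[433.33143695,   0.        , 284.85828239],
       [  0.        , 433.33143695, 209.88080279],
       [  0.        ,   0.        ,   1.        ]]), 'T': array([[ 0.59027219, -0.54997136,  0.59085552, -0.29632307],
       [-0.8071407 , -0.39295066,  0.44058333, -0.63142433],
       [-0.01013114, -0.73696762, -0.67585211,  0.99978454],
       [ 0.        ,  0.        ,  0.        ,  1.        ]])}
side {'mtx': 
[... 230 characters left out ...]
0.07073933, -0.63889413,  0.7660354 , -0.93755051],
       [ 0.0172145 , -0.76706297, -0.64134083,  0.84231039],
       [ 0.        ,  0.        ,  0.        ,  1.        ]])}
wrist {'mtx': array([[325.1922621 ,   0.        , 277.48296476],
       [  0.        , 325.1922621 , 214.76997104],
       [  0.        ,   0.        ,   1.        ]]), 'T_tool_cam': array([[-7.96076392e-04, -9.47530157e-01, -3.19665400e-01,
         8.22027274e-02],
       [ 9.99999293e-01, -1.03653171e-03,  5.82074954e-04,
         9.93129182e-04],
       [-8.82876896e-04, -3.19664711e-01,  9.47530313e-01,
        -1.42409376e-01],
       [ 0.00000000e+00,  0.00000000e+00,  0.00000000e+00,
         1.00000000e+00]])}
```

View pics/scene0.png

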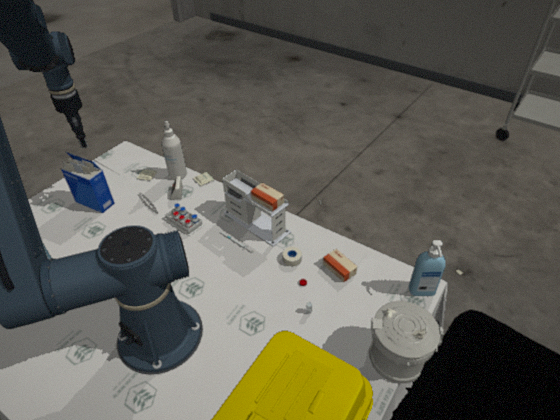

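View pics/side0.png

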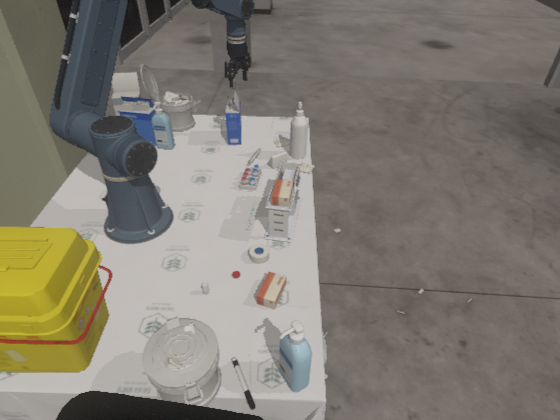

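The scene view shows carton A on the deck at (267,195), B at (340,264), and the tape at (290,256). In the side view A is at (283,193), B at (271,289), and the tape at (259,254). The well is on the far (+y) side. Next I compute rough positions.

```bash
cat > h.py <<'E'
from cell import *
import cv2,numpy as np
from scipy.spatial.transform import Rotation as R
def onplane(n,u,v,z,pose=None):
    p=camera_params(n);K=p["mtx"]
    x=np.array([(u-K[0,2])/K[0,0],(v-K[1,2])/K[1,1]])
    if n=="wrist":
        r=np.hypot(*x); d=np.array([*(x/max(r,1e-9)*np.sin(r)),np.cos(r)])
        T=np.eye(4);T[:3,:3]=R.from_rotvec(pose[1]).as_matrix();T[:3,3]=pose[0];T=T@p["T_tool_cam"]
    else: d=np.array([*x,1]);T=p["T"]
    d=T[:3,:3]@d; return T[:3,3]+d*(z-T[2,3])/d[2]
def proj(n,P):
    p=camera_params(n);c=np.linalg.inv(p["T"])@np.array([*P,1]);K=p["mtx"];return K[:2,:2]@(c[:2]/c[2])+K[:2,2]
def snap(name,f):
    o=observe(); im=cv2.cvtColor(grab_frame(name),cv2.COLOR_RGB2BGR); cv2.imwrite(f,im); return (o["eef_pos"],o["tool_rot"])
E
python3 - <<'E'
from h import *
for n,u,v,z in [("scene",267,195,.161),("side",283,186,.161),("scene",341,257,.036),("side",271,284,.036),("scene",290,252,.026),("side",259,249,.026)]:
    print(n,onplane(n,u,v,z).round(3))
s=cv2.imread("pics/scene0.png")[150:300,190:370];d=cv2.imread("pics/side0.png")[140:320,220:340]
s=cv2.resize(s,None,fx=2.7,fy=2.7,interpolation=3);d=cv2.resize(d,None,fx=2.6,fy=2.6,interpolation=3)
h=max(len(s),len(d));c=np.zeros((h,s.shape[1]+d.shape[1],3),np.uint8);c[:len(s),:s.shape[1]]=s;c[:len(d),s.shape[1]:]=d
cv2.imwrite("pics/c0.png",c);print(c.shape, R.from_rotvec(observe()["tool_rot"]).as_matrix().round(3))
E
```

```text
scene [ 0.459 -0.003  0.161]
side [0.471 0.012 0.161]
scene [ 0.477 -0.258  0.036]
side [ 0.46  -0.26   0.036]
scene [ 0.413 -0.12   0.026]
side [ 0.412 -0.123  0.026]
(468, 798, 3) [[-0.914  0.405 -0.001]
 [ 0.405  0.914 -0.001]
 [ 0.    -0.002 -1.   ]]
```

View pics/c0.png

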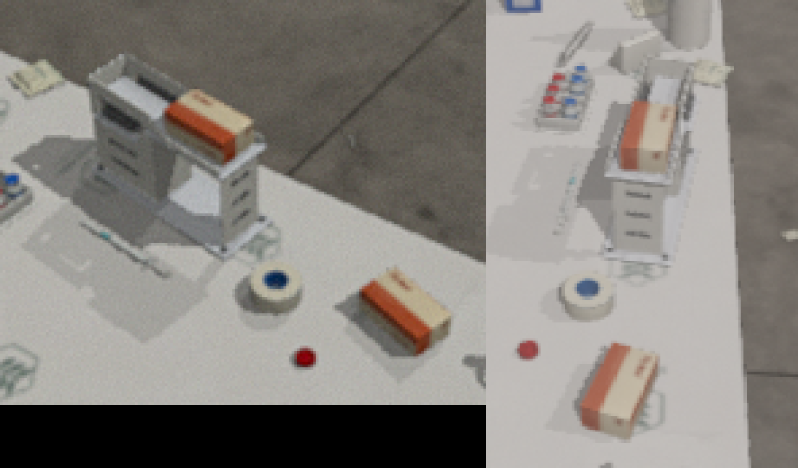

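```bash
python3 -m crank '[[0,0,0,-40,0,0,0],[0,0,0,-40,0,0,0],[0,0,0,-20,0,0,0],[0,-34,-32,0,0,0,0],[0,-34,-32,0,0,0,0],[0,-34,-32,0,0,0,0],[0,-34,-32,0,0,0,0],[0,-34,-32,0,0,0,0],[0,-34,-32,0,0,0,0],[0,-34,-32,0,0,0,0]]' && python3 -m crank '[[0,-34,-32,0,0,0,0],[0,-34,-32,0,0,0,0],[0,-34,-32,0,0,0,0],[0,-34,-32,0,0,0,0],[255,-30,-28,0,0,0,-0.14],[255,0,0,0,0,0,-0.14],[255,0,0,0,0,0,-0.14],[255,0,0,0,0,0,0],[255,0,0,0,0,0,0],[255,0,0,0,0,0,0]]'
python3 - <<'E'
from h import *
print(snap("wrist","pics/w1.png"))
E
```

```text
clock: 1.15
eef_pos: [0.3801, 0.2685, 0.3312]
tool_rot: [-0.649, -3.074, 0.0]
ft_force: [0.5, 0.2, 0.7]
width: 0.0851
grip_force: 0.0
clock: 2.15
eef_pos: [0.4683, 0.0609, 0.3313]
tool_rot: [0.003, -3.141, -0.0]
ft_force: [-0.2, 0.4, 0.6]
width: 0.0005
grip_force: 0.0
(array([0.46829638, 0.06090714, 0.33127992]), array([ 2.51081733e-03, -3.14143746e+00, -8.75370271e-07]))
```

View pics/w1.png

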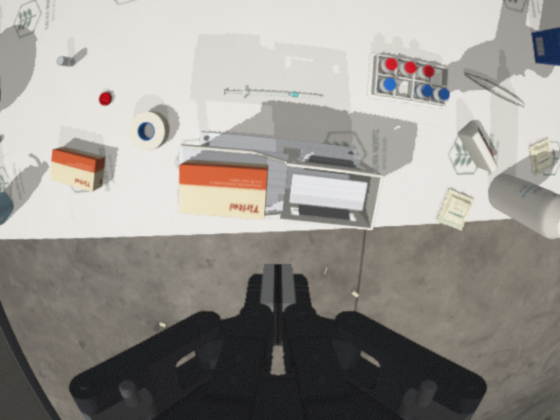

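The wrist view shows A's top at about (180–268,163–217), the well on its right (282–380,162–228), B at (78,170) and the tape at (150,130). I need a closer crop.

```bash
python3 - <<'E'
import cv2
i=cv2.imread("pics/w1.png")[120:240,165:395];cv2.imwrite("pics/w1c.png",cv2.resize(i,None,fx=3.4,fy=3.4,interpolation=3))
E
```

```text
(no output)
```

View pics/w1c.png

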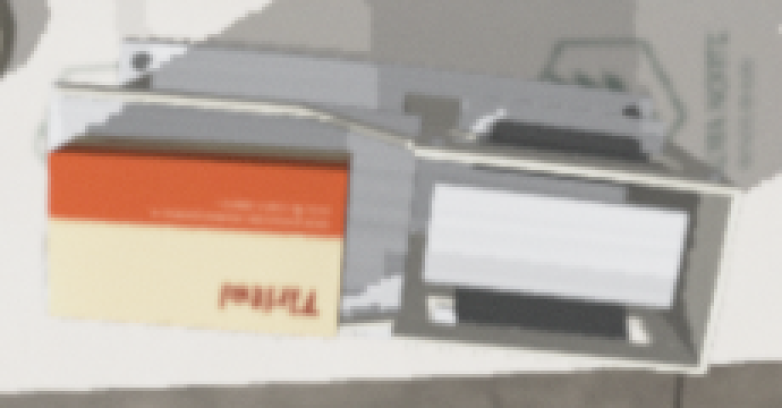

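```bash
python3 - <<'E'
from h import *
o=observe();po=(o["eef_pos"],o["tool_rot"])
f=lambda c,z:np.array([onplane("wrist",u/3.4+165,v/3.4+120,z,po)[:2] for u,v in c])
def rep(n,p):
    print(n,p.mean(0).round(4),"edges",[np.linalg.norm(p[i]-p[(i+1)%4]).round(4) for i in range(4)],"yaw", [np.arctan2(*(p[b]-p[a])[::-1]).round(3) for a,b in((0,1),(3,2))])
rep("plat",f([(434,184),(688,210),(673,307),(425,280)],.124))
for z in(.161,):rep("A",f([(48,152),(350,167),(338,335),(50,318)],z)); print(f([(48,218),(344,238)],z), f([(48,152),(350,167)],.125))
rep("rim",f([(413,152),(738,190),(705,370),(393,335)],.147))
# B corners raw
rep("B",np.array([onplane("wrist",u,v,.036,po)[:2] for u,v in[(54,149),(105,157),(101,190),(51,182)]]))
print("tape",onplane("wrist",150,130,.026,po))
E
```

```text
plat [0.478  0.1198] edges [np.float64(0.0852), np.float64(0.034), np.float64(0.0853), np.float64(0.0324)] yaw [np.float64(1.482), np.float64(1.463)]
A [0.4679 0.0062] edges [np.float64(0.0894), np.float64(0.0512), np.float64(0.089), np.float64(0.0517)] yaw [np.float64(1.506), np.float64(1.511)]
[[ 0.45935787 -0.03802021]
 [ 0.46622667  0.05077394]] [[ 0.44540745 -0.04785523]
 [ 0.45190082  0.0516186 ]]
rim [0.4777 0.1191] edges [np.float64(0.1022), np.float64(0.0602), np.float64(0.1027), np.float64(0.0582)] yaw [np.float64(1.472), np.float64(1.452)]
B [ 0.4601 -0.2521] edges [np.float64(0.1012), np.float64(0.0526), np.float64(0.1025), np.float64(0.0562)] yaw [np.float64(1.375), np.float64(1.408)]
tape [ 0.40962129 -0.12078706  0.026     ]
```

Mouth ≈ (0.478, 0.1195) and dispenser +y yaw ≈ 1.472 (edge lengths match). Next I move behind A with the fingers shut.

```bash
python3 -m crank '[[255,0,0,0,0,0,0.1],[255,-1,-33,0,0,0,0],[255,-1,-33,0,0,0,0],[255,-1,-33,0,0,0,0],[255,-1,-32,0,0,0,0],[255,0,0,45,0,0,0],[255,0,0,45,0,0,0],[255,0,0,45,0,0,0],[255,0,0,40,0,0,0],[255,0,0,19,0,0,0]]'
cat >> h.py <<'E'
M=np.array([.478,.1195]);YAW=1.472
def st():
    o=observe();p=o["eef_pos"];Rm=R.from_rotvec(o["tool_rot"]).as_matrix()
    d=np.array([np.cos(YAW),np.sin(YAW)]);e=np.array([d[1],-d[0]]);q=p[:2]-M
    print("t",round(float(o["clock"]),2),"s",(q@d*1e3).round(1),"lat",(q@e*1e3).round(1),"z",(p[2]*1e3).round(1),"tooly yaw",np.arctan2(Rm[1,1],Rm[0,1]).round(3),"F",o["ft_force"].round(1),"w",round(float(o["width"])*1e3,1))
E
python3 -c "
from h import *
st()"
```

```text
clock: 3.2
eef_pos: [0.458, -0.0692, 0.1344]
tool_rot: [-0.153, -3.133, -0.003]
ft_force: [-0.1, -0.3, 0.3]
width: 0.0
grip_force: 0.0
t 3.2 s -189.8 lat -1.3 z 134.4 tooly yaw 1.473 F [-0.1 -0.3  0.3] w 0.0
```

```bash
python3 -m crank '[[255,0,12,0,0,0,0],[255,0,12,0,0,0,0],[255,0,12,0,0,0,0],[255,0,12,0,0,0,0],[255,0,12,0,0,0,0],[255,0,12,0,0,0,0],[255,0,12,0,0,0,0],[255,0,12,0,0,0,0],[255,0,12,0,0,0,0],[255,0,8,0,0,0,0]]'
python3 -c "
from h import *
st()"
python3 -m crank '[[255,0,4,0,0,0,0],[255,0,4,0,0,0,0],[255,0,3,0,0,0,0],[255,0,0,0,0,0,0]]'
python3 - <<'E'
from h import *
st(); snap("scene","pics/s2.png");snap("wrist","pics/w2.png")
a=cv2.imread("pics/s2.png")[140:260,190:330];b=cv2.imread("pics/w2.png")
cv2.imwrite("pics/c2.png",np.hstack([cv2.resize(a,(490,420),interpolation=3),cv2.resize(b[:,150:410],(260,420))]))
E
```

```text
clock: 4.2
eef_pos: [0.471, 0.0464, 0.1372]
tool_rot: [-0.152, -3.138, -0.0]
ft_force: [0.2, -0.7, -0.2]
width: 0.0001
grip_force: 0.2
t 4.2 s -73.4 lat 0.2 z 137.2 tooly yaw 1.474 F [ 0.2 -0.7 -0.2] w 0.1
clock: 4.6
eef_pos: [0.4723, 0.0563, 0.1373]
tool_rot: [0.153, 3.138, 0.0]
ft_force: [0.2, 0.5, 0.4]
width: -0.0002
grip_force: 0.0
t 4.6 s -63.4 lat 0.5 z 137.3 tooly yaw 1.474 F [0.2 0.5 0.4] w -0.2
```

View pics/c2.png

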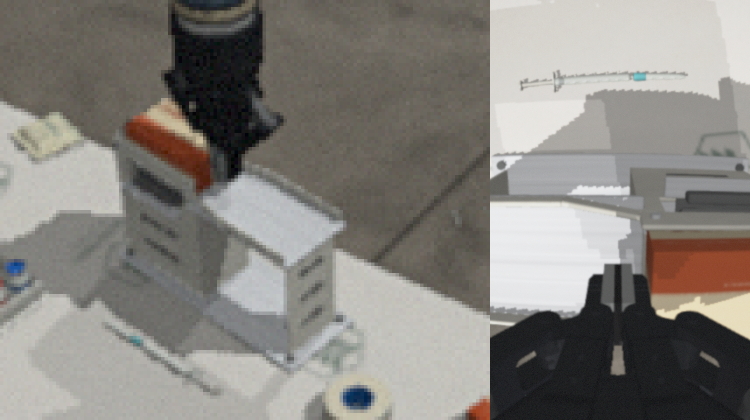

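A sits between the guides, just short of the back stop. I keep pushing until contact shows.

```bash
python3 -m crank '[[255,0,4,0,0,0,0],[255,0,3,0,0,0,0],[255,0,2,0,0,0,0]]'; python3 -m crank '[[255,0,2,0,0,0,0],[255,0,2,0,0,0,0]]';  python3 -c "
from h import *
st()"
```

```text
clock: 5.0
eef_pos: [0.4722, 0.0632, 0.1374]
tool_rot: [-0.147, -3.136, 0.008]
ft_force: [-5.0, -15.8, 3.7]
width: -0.0004
grip_force: 8.0
clock: 5.2
eef_pos: [0.4723, 0.0634, 0.1376]
tool_rot: [-0.141, -3.135, 0.019]
ft_force: [-5.0, -30.5, 5.1]
width: -0.0001
grip_force: 15.9
t 5.2 s -56.3 lat -0.1 z 137.6 tooly yaw 1.481 F [ -5.  -30.5   5.1] w -0.1
```

```bash
python3 -m crank '[[255,0,-10,0,0,0,0],[255,0,0,-25,0,0,0],[255,0,0,-25,0,0,0],[255,0,32,0,0,0,0],[255,0,32,0,0,0,0],[255,0,0,0,0,0,0]]'; python3 - <<'E'
from h import *
st(); print(snap("wrist","pics/w3.png"));a=cv2.imread("pics/w3.png")[130:330,160:400];cv2.imwrite("pics/w3c.png",cv2.resize(a,None,fx=2.5,fy=2.5))
E
```

```text
clock: 5.8
eef_pos: [0.4789, 0.1257, 0.1877]
tool_rot: [0.148, 3.137, 0.003]
ft_force: [-0.2, 0.1, 0.1]
width: 0.0001
grip_force: 0.0
t 5.8 s 6.3 lat 0.3 z 187.7 tooly yaw 1.477 F [-0.2  0.1  0.1] w 0.1
(array([0.47886759, 0.12571829, 0.18772185]), array([1.47751308e-01, 3.13671611e+00, 2.54368831e-03]))
```

View pics/w3c.png

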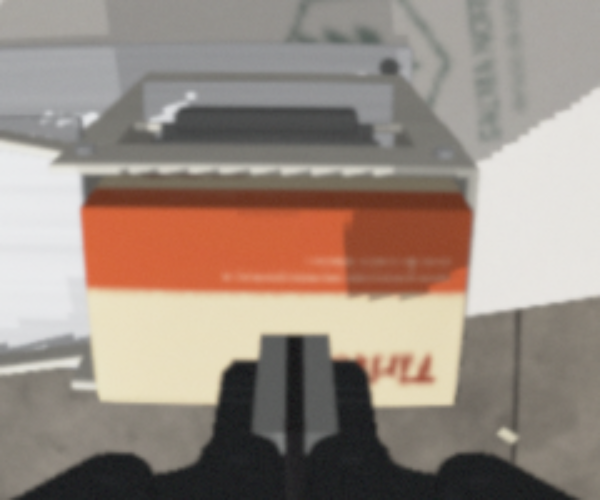

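A lies against the back stop, centred under the fingers. Pressing down.

```bash
python3 -m crank '[[255,0,-2,12,0,0,0],[255,0,0,12,0,0,0],[255,0,0,8,0,0,0],[255,0,0,8,0,0,0],[255,0,0,8,0,0,0],[255,0,0,8,0,0,0],[255,0,0,8,0,0,0],[255,0,0,8,0,0,0],[255,0,0,8,0,0,0],[255,0,0,8,0,0,0]]';python3 -m crank '[[255,0,0,1,0,0,0],[255,0,0,0,0,0,0],[255,0,0,0,0,0,0]]'; python3 - <<'E'
from h import *
st()
E
```

```text
clock: 6.85
eef_pos: [0.4782, 0.1203, 0.0995]
tool_rot: [-0.153, -3.138, 0.0]
ft_force: [-2.2, -0.3, 5.7]
width: 0.0001
grip_force: 3.0
clock: 7.15
eef_pos: [0.4782, 0.1204, 0.0985]
tool_rot: [-0.153, -3.137, 0.001]
ft_force: [-0.8, -2.2, 2.9]
width: -0.0
grip_force: 1.6
t 7.15 s 0.9 lat 0.2 z 98.5 tooly yaw 1.474 F [-0.8 -2.2  2.9] w -0.0
```

```bash
python3 -m crank '[[255,0,0,-20,0,0,0],[255,0,0,-45,0,0,0],[255,0,0,-45,0,0,0],[255,0,0,-45,0,0,0],[255,0,0,-45,0,0,0],[0,0,-50,0,0,0,0.14],[0,0,0,0,0,0,0]]'; python3 - <<'E'
from h import *
st(); print(snap("wrist","pics/w4.png"));a=cv2.imread("pics/w4.png")[100:280,100:460];a=cv2.resize(a,None,fx=2.2,fy=2.2,interpolation=3);cv2.imwrite("pics/w4c.png",a)
E
```

```text
clock: 7.85
eef_pos: [0.4745, 0.0677, 0.3001]
tool_rot: [0.379, 3.114, -0.003]
ft_force: [0.1, 0.2, -0.3]
width: 0.0282
grip_force: 0.0
t 7.85 s -51.9 lat 1.6 z 300.1 tooly yaw 1.328 F [ 0.1  0.2 -0.3] w 28.2
(array([0.47445229, 0.06770514, 0.30013952]), array([ 3.79483687e-01,  3.11371844e+00, -3.04485930e-03]))
```

View pics/w4c.png

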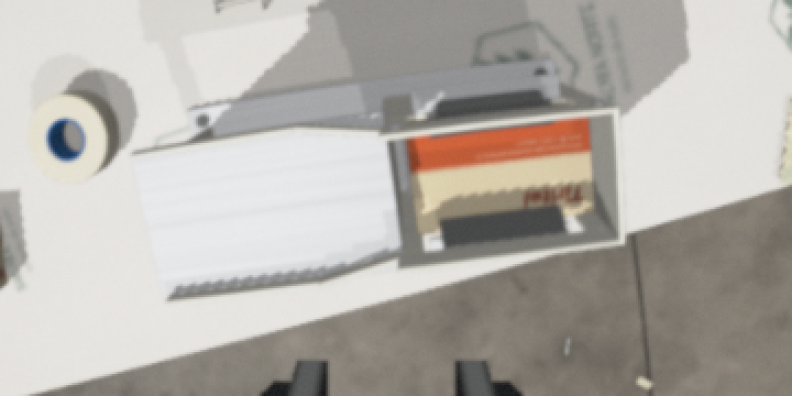

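Step 2 looks done: A is below, with both dark catches closed over it. Now to B.

```bash
python3 -m crank '[[0,0,0,0,0,0,0.149],[0,0,0,0,0,0,0.149],[0,0,0,0,0,0,0.149],[0,0,0,0,0,0,0.149],[0,0,0,0,0,0,0.149],[0,0,0,0,0,0,0.149],[0,0,0,0,0,0,0.149],[0,0,0,0,0,0,0.149],[0,0,0,0,0,0,0.149],[0,0,0,0,0,0,0.149]]';python3 -m crank '[[0,-40,5,0,0,0,0],[0,-40,5,0,0,0,0],[0,-40,5,0,0,0,0],[0,-40,5,20,0,0,0],[0,-40,5,20,0,0,0],[0,-40,5,20,0,0,0],[0,-40,5,20,0,0,0],[0,-37,5,20,0,0,0],[0,0,0,0,0,0,0]]'; python3 - <<'E'
from h import *
st(); print(snap("wrist","pics/w5.png"));a=cv2.imread("pics/w5.png")[100:300,150:400];a=cv2.resize(a,None,fx=3,fy=3,interpolation=3);cv2.imwrite("pics/w5c.png",a)
E
```

```text
clock: 8.9
eef_pos: [0.473, 0.0721, 0.2973]
tool_rot: [-2.391, -2.034, 0.001]
ft_force: [-0.9, 0.1, -0.0]
width: 0.0857
grip_force: 0.0
clock: 9.8
eef_pos: [0.4631, -0.2512, 0.195]
tool_rot: [-2.389, -2.034, 0.001]
ft_force: [0.3, 0.4, 0.8]
width: 0.0853
grip_force: 0.0
t 9.8 s -370.3 lat 21.8 z 195.0 tooly yaw -0.16 F [0.3 0.4 0.8] w 85.3
(array([ 0.46312265, -0.2511563 ,  0.19496264]), array([-2.38921763e+00, -2.03449424e+00,  1.46576039e-03]))
```

View pics/w5c.png

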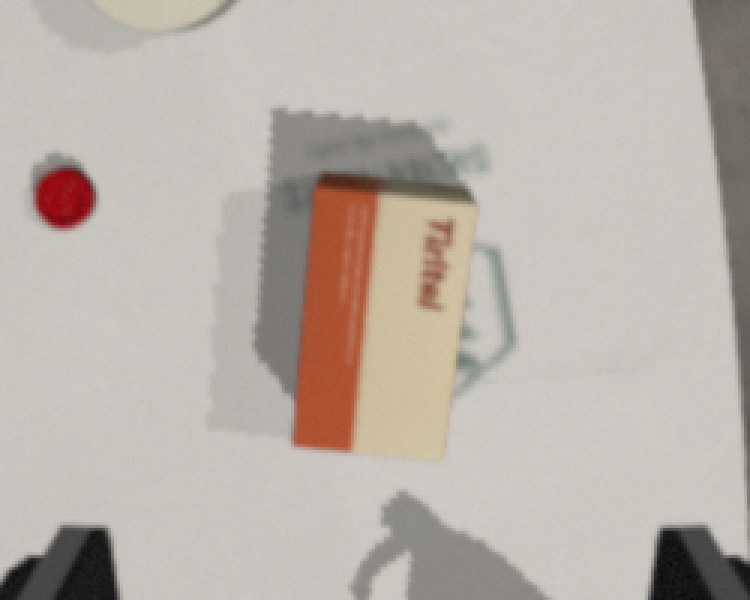

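B's top corners in the crop are TL (317,185), TR (476,204), BR (442,460) and BL (293,446).

```bash
python3 - <<'E'
from h import *
o=observe();po=(o["eef_pos"],o["tool_rot"])
p=np.array([onplane("wrist",u/3+150,v/3+100,.036,po)[:2] for u,v in [(317,185),(476,204),(442,460),(293,446)]])
c=p.mean(0);l=(p[0]+p[1]-p[2]-p[3])/2;w=(p[1]+p[2]-p[0]-p[3])/2
Rm=R.from_rotvec(po[1]).as_matrix()
print(c,np.linalg.norm(l),np.linalg.norm(w),"yaw",np.arctan2(l[1],l[0]),"tool x yaw",np.arctan2(Rm[1,0],Rm[0,0]))
d=c-po[0][:2];print("tool shift mm",(Rm.T@np.array([*d,0]))*1e3)
E
```

```text
[ 0.46056321 -0.26149725] 0.08928121174346207 0.050744381753388246 yaw 1.3039268026225037 tool x yaw 1.4117607898688869
tool shift mm [-12.83122028  -0.50500024  -0.03450012]
```

```bash
python3 -m crank '[[0,-13,0,0,0,0,0.108],[0,0,0,45,0,0,0],[0,0,0,45,0,0,0],[0,0,0,45,0,0,0],[0,0,0,35,0,0,0],[0,0,0,14,0,0,0],[0,0,0,0,0,0,0]]'; python3 -c "
from h import *
st()"; python3 -m crank '[[255,0,0,0,0,0,0],[255,0,0,0,0,0,0],[255,0,0,0,0,0,0],[255,0,0,0,0,0,0],[255,0,0,0,0,0,0],[255,0,0,0,0,0,0]]'; python3 -c "
from h import *
st();print(observe()['eef_pos'])"
```

```text
clock: 10.55
eef_pos: [0.4612, -0.259, 0.013]
tool_rot: [-2.49, -1.909, 0.001]
ft_force: [-0.6, 0.5, 0.5]
width: 0.0854
grip_force: 0.0
t 10.55 s -378.4 lat 20.6 z 13.0 tooly yaw -0.263 F [-0.6  0.5  0.5] w 85.4
clock: 11.15
eef_pos: [0.4629, -0.2618, 0.0165]
tool_rot: [2.492, 1.907, 0.002]
ft_force: [0.7, 1.4, 6.1]
width: 0.0509
grip_force: 64.0
t 11.15 s -380.9 lat 22.6 z 16.5 tooly yaw -0.264 F [0.7 1.4 6.1] w 50.9
[ 0.46289548 -0.26181668  0.01650852]
```

```bash
python3 -m crank '[[255,0,0,-20,0,0,0],[255,0,0,-45,0,0,0],[255,0,0,-45,0,0,0],[255,0,0,-45,0,0,-0.084],[255,0,0,-45,0,0,-0.084],[255,38,-3,0,0,0,0],[255,38,-3,0,0,0,0],[255,38,-3,0,0,0,0],[255,38,-3,0,0,0,0],[255,38,-3,0,0,0,0]]'; python3 -m crank '[[255,38,-3,0,0,0,0],[255,36,-4,0,0,0,0],[255,0,0,0,0,0,0],[255,0,0,0,0,0,0]]'; python3 - <<'E'
from h import *
st();print(snap("wrist","pics/w6.png"));snap("side","pics/s6.png")
a=cv2.imread("pics/w6.png")[60:300,90:470];b=cv2.imread("pics/s6.png")[110:260,230:350]
cv2.imwrite("pics/c6.png",np.hstack([cv2.resize(a,(475,300)),cv2.resize(b,(240,300),interpolation=3)]))
E
```

```text
clock: 12.15
eef_pos: [0.4647, -0.0691, 0.2154]
tool_rot: [2.325, 2.11, 0.002]
ft_force: [-0.2, 0.4, -0.9]
width: 0.0508
grip_force: 63.2
clock: 12.55
eef_pos: [0.4651, 0.0044, 0.2151]
tool_rot: [2.322, 2.113, 0.001]
ft_force: [0.1, -0.2, -1.6]
width: 0.0506
grip_force: 63.1
t 12.55 s -115.8 lat -1.5 z 215.1 tooly yaw -0.094 F [ 0.1 -0.2 -1.6] w 50.6
(array([0.46507137, 0.00439892, 0.215137  ]), array([2.32222413e+00, 2.11346691e+00, 9.76152885e-04]))
```

View pics/c6.png

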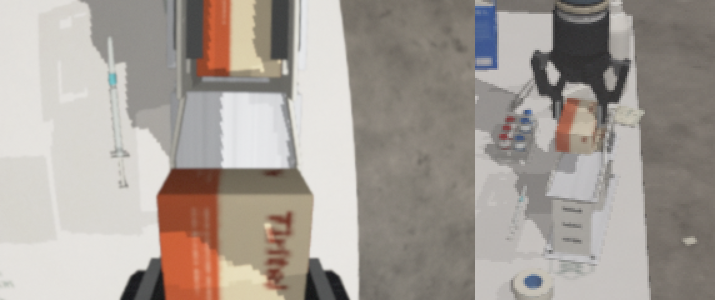

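B is held level and in line with the deck. Lowering it.

```bash
python3 -m crank '[[255,0,1,30,0,0,0],[255,0,0,25,0,0,0],[255,0,0,10,0,0,0],[255,0,0,4,0,0,0],[255,0,0,0,0,0,0]]'; python3 -m crank '[[255,0,0,1,0,0,0],[255,0,0,2,0,0,0],[255,0,0,0,0,0,0]]'
```

```text
clock: 13.15
eef_pos: [0.4665, 0.003, 0.1453]
tool_rot: [-2.327, -2.11, 0.0]
ft_force: [0.1, 0.6, -0.9]
width: 0.0505
grip_force: 63.1
clock: 13.45
eef_pos: [0.4665, 0.0037, 0.1428]
tool_rot: [2.325, 2.111, 0.001]
ft_force: [0.1, -0.2, -0.7]
width: 0.0507
grip_force: 63.1
```

```bash
python3 -m crank '[[255,0,0,1,0,0,0],[255,0,0,0,0,0,0]]'; python3 -m crank '[[255,0,0,1,0,0,0],[255,0,0,0,0,0,0]]'; python3 -m crank '[[255,0,0,1,0,0,0],[255,0,0,0,0,0,0]]'
```

```text
clock: 13.65
eef_pos: [0.4664, 0.0038, 0.1416]
tool_rot: [2.325, 2.112, 0.001]
ft_force: [-0.4, 0.8, 0.7]
width: 0.0505
grip_force: 63.4
clock: 13.85
eef_pos: [0.4664, 0.0037, 0.1415]
tool_rot: [2.325, 2.111, 0.001]
ft_force: [-1.7, 0.8, 8.4]
width: 0.0507
grip_force: 64.3
clock: 14.05
eef_pos: [0.4664, 0.0038, 0.1414]
tool_rot: [2.324, 2.111, 0.001]
ft_force: [-4.4, 1.0, 17.9]
width: 0.0509
grip_force: 65.4
```

```bash
python3 -m crank '[[255,0,0,-2,0,0,0],[100,0,0,0,0,0,0],[0,0,0,0,0,0,0],[0,0,0,0,0,0,0],[0,0,0,-15,0,0,0],[0,0,0,-45,0,0,0],[0,0,0,-20,0,0,0],[255,0,0,0,0,0,-0.143],[255,0,0,0,0,0,-0.143],[255,0,0,0,0,0,-0.143]]'; python3 -m crank '[[255,0,0,0,0,0,-0.143],[255,0,0,0,0,0,-0.143],[255,0,0,0,0,0,-0.143],[255,0,0,0,0,0,-0.143],[255,0,0,0,0,0,-0.143],[255,0,0,0,0,0,-0.143],[255,0,0,0,0,0,-0.143],[255,0,0,0,0,0,-0.143],[255,0,0,0,0,0,0]]'; python3 - <<'E'
from h import *
st();print(snap("wrist","pics/w7.png"));
a=cv2.imread("pics/w7.png")[60:310,60:460];cv2.imwrite("pics/w7c.png",cv2.resize(a,None,fx=2,fy=2))
E
```

```text
clock: 15.05
eef_pos: [0.4662, 0.0037, 0.2214]
tool_rot: [1.815, 2.564, 0.0]
ft_force: [0.0, 0.9, 0.1]
width: 0.0437
grip_force: 0.0
clock: 15.95
eef_pos: [0.466, 0.0037, 0.221]
tool_rot: [-0.148, -3.137, -0.0]
ft_force: [-0.0, 0.1, 0.2]
width: 0.0003
grip_force: 0.0
t 15.95 s -116.4 lat -0.5 z 221.0 tooly yaw 1.476 F [-0.   0.1  0.2] w 0.3
(array([0.46604063, 0.00374607, 0.2209927 ]), array([-1.48274728e-01, -3.13737978e+00, -2.12774630e-04]))
```

View pics/w7c.png

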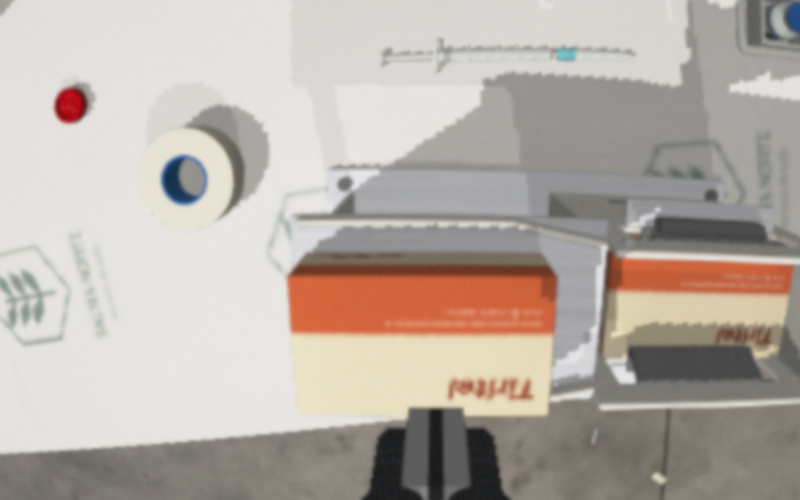

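B lies straight on the deck and A is still caught. Getting behind B and pushing.

```bash
python3 -m crank '[[255,0,-37,0,0,0,0],[255,0,-39,0,0,0,0],[255,0,0,43,0,0,0],[255,0,0,33,0,0,0],[255,0,0,12,0,0,0],[255,0,10,0,0,0,0],[255,0,10,0,0,0,0],[255,0,10,0,0,0,0],[255,0,10,0,0,0,0],[255,0,10,0,0,0,0]]'; python3 -m crank '[[255,0,10,0,0,0,0],[255,0,10,0,0,0,0],[255,0,10,0,0,0,0],[255,0,10,0,0,0,0],[255,0,8,0,0,0,0],[255,0,8,0,0,0,0],[255,0,8,0,0,0,0]]';python3 -c "
from h import *
st()"
```

```text
clock: 17.0
eef_pos: [0.4644, -0.0211, 0.1342]
tool_rot: [0.147, 3.136, -0.001]
ft_force: [-0.2, -0.9, 1.0]
width: -0.0001
grip_force: 0.4
clock: 17.7
eef_pos: [0.4697, 0.0421, 0.1332]
tool_rot: [-0.148, -3.138, 0.0]
ft_force: [-0.3, -1.2, -0.1]
width: -0.0001
grip_force: 0.4
t 17.7 s -77.8 lat -0.6 z 133.2 tooly yaw 1.477 F [-0.3 -1.2 -0.1] w -0.1
```

```bash
python3 -m crank '[[255,0,5,0,0,0,0],[255,0,5,0,0,0,0],[255,0,4,0,0,0,0],[255,0,4,0,0,0,0]]'; python3 -m crank '[[255,0,3,0,0,0,0],[255,0,2,0,0,0,0],[255,0,1,0,0,0,0]]';python3 -c "
from h import *
st()"
```

```text
clock: 18.1
eef_pos: [0.4715, 0.0597, 0.1333]
tool_rot: [-0.148, -3.138, 0.0]
ft_force: [-0.6, -0.3, 0.3]
width: 0.0001
grip_force: 0.4
clock: 18.4
eef_pos: [0.4711, 0.063, 0.1331]
tool_rot: [-0.142, -3.136, 0.009]
ft_force: [-2.3, -14.9, 0.4]
width: -0.0
grip_force: 7.4
t 18.4 s -56.9 lat -1.3 z 133.1 tooly yaw 1.48 F [ -2.3 -14.9   0.4] w -0.0
```

That was my 11th viewed picture, one over the limit, so I will view no more and go by forces and pixel measurements in code. B is at the stop. Now I go above it and press.

```bash
python3 -m crank '[[255,0,-10,0,0,0,0],[255,0,0,-27,0,0,0],[255,0,0,-27,0,0,0],[255,1,33,0,0,0,0],[255,0,33,0,0,0,0],[255,0,0,0,0,0,0]]'; python3 - <<'E'
from h import *
st(); po=snap("wrist","pics/w8.png"); a=cv2.imread("pics/w8.png").astype(int)
m=(a[:,:,2]>150)&(a[:,:,1]<120)&(a[:,:,0]<90); m[:130]=0; m[300:]=0
n,l,s,c=cv2.connectedComponentsWithStats(m.astype(np.uint8));i=1+np.argmax(s[1:,4]);print(s[i],c[i])
b=cv2.imread("pics/w3.png").astype(int); m=(b[:,:,2]>150)&(b[:,:,1]<120)&(b[:,:,0]<90); m[:130]=0; m[300:]=0
n,l2,s2,c2=cv2.connectedComponentsWithStats(m.astype(np.uint8));i2=1+np.argmax(s2[1:,4]);print("A then",s2[i2],c2[i2])
p=cv2.minAreaRect(np.argwhere(l==i)[:,::-1].astype(np.float32));box=cv2.boxPoints(p)
for z in(.142,.160):
    q=np.array([onplane("wrist",u,v,z,po)[:2] for u,v in box]);e=[np.linalg.norm(q[k]-q[(k+1)%4]).round(4) for k in range(4)]
    d=np.array([np.cos(YAW),np.sin(YAW)]);print(z,e,"s range",((q-M)@d).round(4))
E
```

```text
clock: 19.0
eef_pos: [0.4766, 0.124, 0.1878]
tool_rot: [0.144, 3.137, 0.003]
ft_force: [-0.3, 0.7, -0.6]
width: -0.0003
grip_force: 0.0
t 19.0 s 4.3 lat -1.8 z 187.8 tooly yaw 1.479 F [-0.3  0.7 -0.6] w -0.3
[ 193  210  150   35 3694] [254.95695723 227.19057932]
A then [ 193  212  154   36 3682] [254.73737099 229.49375339]
0.142 [np.float64(0.0217), np.float64(0.0928), np.float64(0.0216), np.float64(0.0963)] s range [-0.0495 -0.0472  0.0455  0.0468]
0.16 [np.float64(0.0196), np.float64(0.0839), np.float64(0.0195), np.float64(0.0871)] s range [-0.0443 -0.0423  0.0416  0.0427]
```

B measures as over the mouth, with its top around 0.149–0.155 m. Pressing.

```bash
python3 -m crank '[[255,-2,-1,12,0,0,0],[255,0,0,12,0,0,0],[255,0,0,8,0,0,0],[255,0,0,8,0,0,0],[255,0,0,8,0,0,0],[255,0,0,8,0,0,0],[255,0,0,8,0,0,0],[255,0,0,8,0,0,0],[255,0,0,8,0,0,0],[255,0,0,8,0,0,0]]';python3 -m crank '[[255,0,0,1,0,0,0],[255,0,0,0,0,0,0],[255,0,0,0,0,0,0]]';python3 -c "
from h import *
st()"
```

```text
clock: 20.05
eef_pos: [0.4782, 0.1193, 0.0992]
tool_rot: [-0.15, -3.138, 0.0]
ft_force: [-0.0, -0.4, 6.2]
width: -0.0002
grip_force: 3.5
clock: 20.35
eef_pos: [0.4781, 0.1195, 0.0983]
tool_rot: [-0.148, -3.138, 0.001]
ft_force: [-0.5, -1.8, 2.8]
width: -0.0001
grip_force: 1.7
t 20.35 s -0.0 lat 0.1 z 98.3 tooly yaw 1.477 F [-0.5 -1.8  2.8] w -0.1
```

```bash
python3 -m crank '[[255,0,0,-20,0,0,0],[255,0,0,-45,0,0,0],[255,0,0,-45,0,0,0],[255,0,0,-45,0,0,0],[255,0,0,-45,0,0,0],[0,0,-50,0,0,0,0.14],[0,0,0,0,0,0,0]]'; python3 - <<'E'
from h import *
st(); po=snap("wrist","pics/w9.png")
for f in("w4","w9"):
    a=cv2.imread(f"pics/{f}.png").astype(int)
    roi=a[145:215,275:385]
    R_,G,B=roi[:,:,2],roi[:,:,1],roi[:,:,0]
    for nm,m in(("orange",(R_>130)&(G<120)&(B<90)),("dark",(R_<75)&(G<75)),("cream",(R_>150)&(R_-B>40)&(G>140))):
        yx=np.argwhere(m); print(f,nm,len(yx),yx.mean(0).round(1),cv2.minAreaRect(yx[:,::-1].astype(np.float32)))
d=np.abs(cv2.imread("pics/w4.png").astype(int)-cv2.imread("pics/w9.png"))[145:215,275:385].mean();print("diff",d)
E
```

```text
clock: 21.05
eef_pos: [0.4741, 0.0669, 0.2999]
tool_rot: [0.375, 3.115, -0.003]
ft_force: [0.4, 0.9, 0.8]
width: 0.0283
grip_force: 0.0
t 21.05 s -52.7 lat 1.3 z 299.9 tooly yaw 1.331 F [0.4 0.9 0.8] w 28.3
w4 orange 1158 [20.7 51.8] ((52.28217315673828, 30.821781158447266), (36.31885528564453, 82.78709411621094), 84.2894058227539)
w4 dark 557 [47.8 51.9] ((49.924293518066406, 31.36908531188965), (62.273231506347656, 52.106178283691406), 83.1572265625)
w4 cream 1152 [35.  53.9] ((54.03240966796875, 33.45881652832031), (43.452537536621094, 79.62840270996094), 83.19094848632812)
w9 orange 1068 [21.  50.2] ((50.55772399902344, 31.435338973999023), (34.42158889770508, 83.29708099365234), 83.38654327392578)
w9 dark 595 [47.5 53. ] ((51.779319763183594, 31.851728439331055), (62.78239059448242, 52.23561096191406), 85.2363510131836)
w9 cream 1171 [35.1 52.6] ((51.034183502197266, 32.677268981933594), (42.26497268676758, 79.46611785888672), 85.42607879638672)
diff 8.887012987012987
```

The view matches the one after the first carton: same carton size and level, and the same catches showing. Handing in.

```bash
python3 -c "
from cell import *
print(finish_job())"
```

```text
the job is handed in; nothing more can be done
None
```

I pressed both cartons into the well, A below B, and handed the job in at about 21 s; the judge returned no verdict, B's catch rests only on a pixel comparison with the view after A, and I viewed 11 pictures against the limit of 10.

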